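# Pack, shut and pin the amplifier transit box

## Robot

A 6-joint arm with a two-finger parallel gripper is mounted at the origin on the work surface. World frame = base frame: x ahead of the robot, y to its left, z up, the work surface at z = 0. Lengths are in m, angles in rad, forces in N, time in s.
With the tool pointing down it reaches from about 0.3 to 0.825 m from the base axis. Payload 5.4 kg.
Tool frame: the origin (TCP) lies at the very end of the fingers, on their centre line; the grasp point (between the pads) lies 19 mm behind it; z points along the fingers, y is the line along which they close (so a half turn about z gives the same grasp; the last joint's range is limited). The gripper opens to 92 mm and grips with 3 to 60 N. Pads are 20 mm wide; open, the fingers measure 128 mm over their backs; the gripper's body (75 mm by 189 mm) begins 69 mm behind the grasp point.
Start: joints at [-1.544, 0.158, 1.597, -0, 1.386, -0.21], TCP at [0.135, -0.559, 0.215] pointing down, gripper open.
Joint ranges: [-2.91, 2.91], [-0.94, 2.29], [0.18, 2.7], [-1.29, 4.43], [0.17, 2.64], [-3, 3]. Speed limits (rad/s): [2.57, 2.57, 3.14, 3.14, 3.14, 3.14].

## Interface

Orientations are given as a rotation vector (axis times angle).
In Python, from workcell import bot gives the robot as it stands. Calls block until the motion is done:
- bot.goto(position, orientation): joint-space move of the TCP to a pose.
- bot.line_to(position, rot=None, max_speed=0.15): straight line of the TCP; rot=None keeps the orientation; max_speed is the mean speed in m/s.
- bot.set_joints(angles): joint-space move.
- bot.set_gripper(opening, newtons=None): opening from 0.0 (shut) to 1.0 (fully open); newtons is the grip in N (None keeps the last); returns when the fingers have stopped.
- bot.hold(seconds).
- bot.inverse_kinematics(position, orientation): joint angles nearest the present ones, or None.
- bot.read_camera(name): name is "side" or "top" or "wrist"; returns a dict with "pixels" (400x640x3 uint8, blue, green, red), "fx", "fy", "cx", "cy" (pixels), "k1" (the pictures are not rectified: a ray, as slopes to the right and down, at radius r is drawn at 1 + k1 r^2 times it, then the intrinsics apply), "R" (3x3) and "t" (3): a world point X has camera coordinates R X + t. Camera axes: x right, y down, z forward; pixel columns grow to the right and rows downward; lengths in m; the calibration is good to about 2 mm. A picture is of the moment at which its call begins. There is no depth.
A pose or a line that the arm cannot do raises bot.MotionError and nothing moves.
- bot.job_done(): hands the job in; it is judged then, once.
Readings, each from a call of its own:
- bot.current_clock(): time.
- bot.current_joints(): joint angles.
- bot.current_joint_vel(): joint speeds.
- bot.current_effort(): joint torques, N m.
- bot.current_ee_pos(): TCP position.
- bot.current_tool_rot(): TCP orientation.
- bot.current_contact_force(): force on the tool from outside, world axes, zero at the start.
- bot.current_ft_torque(): the same for the moment, N m.
- bot.current_opening(): opening from 0.0 (shut) to 1.0 (fully open).
- bot.current_grip_force(): force on a finger pad.
Only numpy, scipy, OpenCV 4.12 (cv2) and the standard library are available. Lean on these libraries where they do the work, as an engineer would, in place of code of your own. Each camera call takes 0.05 s, during which the arm holds its last target. There are 200 camera calls.

## Task

Pack the finished amplifiers that are on the bench into the aluminium box as one square pile, flush on the rubber pad and lying along it, then shut the lid fully with the hand. Take the mallet and knock the lid's sprung lock pin fully home with brisk blows (do not press it down slowly, and never with the hand or before the lid is shut), then stand the mallet on its head back at the head end of its cork pad, handle along the pad, and let go. Leave everything else on the bench where it stands.

Things in the scene. Friction and masses are not known exactly. Their poses are not given: they have to be found in the camera images.
- box: fixed open aluminium transit box, outside 160 (own x) x 150 (own y) x 100 high, walls and floor 5 thick; origin: centre of its underside on the bench. Its lid hinges on its +x rim; its front (-x) wall carries a dark keeper block under the lock pin, 44 wide, reaching 114 in front of the box's centre, top at 98. The lid hinge is on the side away from the amplifiers
- pad_top (a point): centre of the top face of the fixed rubber pad in the middle of the box floor, 13 mm above the bench; the pad is 60 along the box's x and 100 along the box's y, just the footprint of one amplifier; axes as the box
- lid (a joint): angle of the box's lid: 0 shut, grows as it opens to 1.9 rad; starts standing open and leaning back at about 1.7 to 1.9. A stiff hinge (0.5 N m friction) holds it at any angle. The lid is a 160 x 150 x 6 plate, smooth outside but for 1.5 mm ribs
- lid_hinge (a point): middle of the lid's hinge line, on the box's +x rim, 100 mm above the bench; the axis lies along the box's y
- lid_edge (a point): middle of the lid's free edge (across from the hinge, 160 mm from it) on its outer face, which is on top when shut (106 mm above the bench)
- lock (a joint): travel of the sprung lock pin on a tab (44 wide, with a collar 34 mm in diameter) at the middle of the lid's free edge: 0 up, 0.015 m fully home (head resting on its collar, the pin in the keeper). A stiff grommet holds it wherever it is driven; moving it takes about 8 to 11 N plus 12 N per m/s of speed
- pin_head (a point): centre of the lock pin's flat round head (30 mm diameter, 10 thick) on its outer face; 178 mm from the hinge line, so 18 mm beyond the lid's free edge; with the lid shut and the pin up it is 144 mm above the bench, pin home 129 mm
- mallet: rubber mallet: block head 50 x 50 x 60 high, standing on its striking face, with a square wooden handle 24 x 24 from the head along own -x, its axis 30 mm above the striking face, ending 135 mm from the head's centre; 0.30 to 0.40 kg, balanced about 12 mm from the head's centre towards the handle; origin: centre of the lower striking face
- mallet_grip (a point): point on the mallet's handle axis close to the head, 45 mm from the head's centre (own -x), 30 mm above the striking face; axes as the mallet
- rest: fixed flat cork pad for the mallet, 170 (own x) x 70 (own y) x 4 high; origin: centre of its underside
- rest_head (a point): point on the cork pad's upper face where the mallet's head stands, 45 mm from the pad's centre along own +x; axes as the pad
- amp1: finished headphone amplifier: flat dark metal case with bright end plates, 100 long (own x, end plates included) x 60 wide (own y) x 20 high, with a small knob and two sockets (sticking out up to 5 mm) on its -x end; 0.18 to 0.29 kg; starts flat on the bench, any of the four may be absent; origin: centre of its underside
- amp2: finished headphone amplifier: flat dark metal case with bright end plates, 100 long (own x, end plates included) x 60 wide (own y) x 20 high, with a small knob and two sockets (sticking out up to 5 mm) on its -x end; 0.18 to 0.29 kg; starts flat on the bench, any of the four may be absent; origin: centre of its underside
- amp3: finished headphone amplifier: flat dark metal case with bright end plates, 100 long (own x, end plates included) x 60 wide (own y) x 20 high, with a small knob and two sockets (sticking out up to 5 mm) on its -x end; 0.18 to 0.29 kg; starts flat on the bench, any of the four may be absent; origin: centre of its underside
- amp4: finished headphone amplifier: flat dark metal case with bright end plates, 100 long (own x, end plates included) x 60 wide (own y) x 20 high, with a small knob and two sockets (sticking out up to 5 mm) on its -x end; 0.18 to 0.29 kg; starts flat on the bench, any of the four may be absent; origin: centre of its underside
- spool: bystander: solder spool, diameter 60, height 50, upright, stands among the amplifiers; origin under its centre
- jar: bystander: white plastic jar, diameter about 52, height 55, stands among the amplifiers; origin under its centre
- phone: bystander: phone lying flat, 72 x 148 x 9, beyond the amplifiers
- tin: bystander: flat round tin, diameter 72, height 22
- mug: bystander: white mug, diameter 80, height 95, beyond the mallet, to its left
Not all that is in view belongs to the job. Of the things shaped like the rest, the cork one is meant.

How it is judged:
On the way, in this order (a step that is already met when the one before it is completed fails the run):
1. all amplifiers present lie in one square pile on the pad in the box (horizontal distance between each of amp1, amp2, amp3, amp4 and pad_top below 0.014 m and angle between the x axis of each of amp1, amp2, amp3, amp4 and the y axis of box, either way round below 0.12 rad and angle between each of amp1, amp2, amp3, amp4's own z axis and vertical below 0.06 rad and z of amp1 in the frame of pad_top between -0.004 and 0.075 m and linear speed of each of amp1, amp2, amp3, amp4 below 0.03 m/s and horizontal distance between amp1 and amp2 below 0.01 m and angle between the x axis of amp1 and the x axis of amp2, either way round below 0.12 rad and horizontal distance between each of amp1, amp2 and amp3 below 0.01 m and angle between the x axis of each of amp1, amp2 and the x axis of amp3, either way round below 0.12 rad and horizontal distance between each of amp1, amp2, amp3 and amp4 below 0.01 m and angle between the x axis of each of amp1, amp2, amp3 and the x axis of amp4, either way round below 0.12 rad and z of amp2 in the frame of pad_top between -0.004 and 0.075 m and z of amp3 in the frame of pad_top between -0.004 and 0.075 m and z of amp4 in the frame of pad_top between -0.004 and 0.075 m), for 0.2 s.
2. the lid is shut on the pile (all of step 1 and value of joint lid below 0.05 rad), for 0.2 s.
3. the lock pin is going down briskly (over 0.04 m/s) under the mallet with the lid shut (value of joint lid below 0.05 rad and velocity of joint lock above 0.04 m/s and contact force between mallet and lock above 0.5 N).
At the end, for the whole second after the job is handed in: amplifiers flat in one pile: within 14 mm of the pad's centre, 10 mm of each other, 0.12 rad of the pad; lid under 0.05 rad; pin over 12.5 of 15 mm; mallet at rest upright on the cork pad, head within 30 mm of its point, handle within 0.35 rad, the right way round (all of step 2 and value of joint lock above 0.0125 m and horizontal distance between mallet and rest_head below 0.03 m and angle between mallet's own z axis and vertical below 0.1 rad and z of mallet in the frame of rest_head between -0.004 and 0.006 m and angle between the x axis of mallet and the x axis of rest, either way round below 0.35 rad and x of mallet_grip in the frame of rest below 0.045 m and linear speed of mallet below 0.03 m/s); the robot touches nothing.
It fails at once if a bystander (spool, jar, phone, tin, mug) is moved more than 30 mm (distance of any of spool, jar, phone, tin, mug from where it was at the start of the episode above 0.03 m).
It fails at once if the lock pin is driven before the lid is shut (value of joint lock above 0.005 m and value of joint lid above 0.12 rad).
It fails at once if the hand pushes the lock pin (contact force between the fingers and lock above 6 N).
Of amp1, amp2, amp3, amp4 only 2 to 4 are there at a start; the rules pass over those that are not, and their reading is None.
At some moment in a run one of mallet may be knocked a few centimetres aside while the robot is not near it.
Once in a run the grip may slacken for a moment while it holds something.
It also fails if it takes over 210 s, if anything falls off the work surface, if the arm or the gripper's body presses on something with over 40 N, if the wrist force passes 120 N, or if a joint passes its speed limit or range.

## Working session

There is one attempt and no reset: what is moved stays moved. The work goes in short steps, each a Python script; the robot and the scene stay as the last script left them, time stands still between calls to the robot, and variables do not carry over. Pictures are saved under pics/ and viewed, at most 14 in all, crops included, and the job is handed in when it is done.

```bash
ls; mkdir -p pics; python3 - <<'E'
from workcell import bot
import cv2,numpy as np
for n in("top","side"):
    c=bot.read_camera(n); cv2.imwrite(f"pics/{n}0.png",c["pixels"])
    print(n,c["fx"],c["cx"],c["cy"],c["k1"],np.round(c["R"],3).tolist(),np.round(c["t"],3).tolist(), np.round(-np.array(c["R"]).T@np.array(c["t"]),3))
print(bot.current_clock(),bot.current_tool_rot())
E
```

```text
pics
top 396.79291355329434 321.0136205393247 204.92091808402216 -0.04729734287591195 [[-0.003, -1.0, 0.003], [-0.988, 0.003, -0.157], [0.157, -0.003, -0.988]] [0.12, 0.501, 1.03] [0.333 0.122 1.096]
side 366.22265166446203 324.35017794047394 190.7582974017668 0.02134708553155581 [[-0.742, -0.67, -0.016], [-0.479, 0.547, -0.686], [0.468, -0.502, -0.727]] [0.461, 0.24, 0.876] [0.047 0.617 0.809]
0.1 [-3.11796667e+00 -3.70862460e-01 -2.43104136e-04]
```

View pics/top0.png

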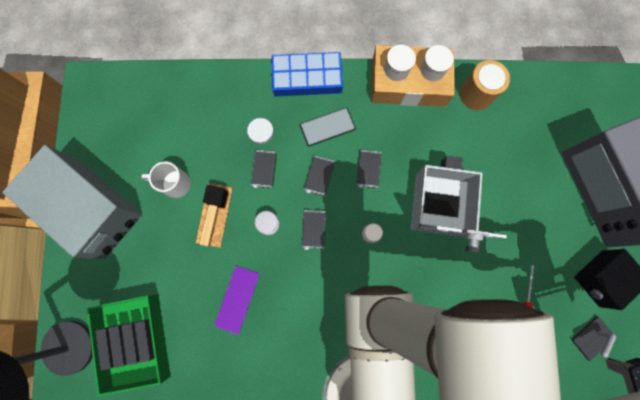

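View pics/side0.png

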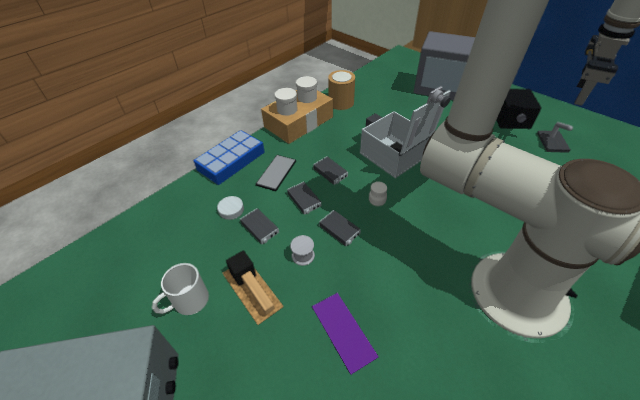

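The top view shows four candidate amplifiers at (263,169), (319,175), (370,169) and (314,229). The dark bars in the green tray at (124,345) look like unfinished stock. The mallet stands on the cork pad at (214,215), and the purple pad at (237,299) is a decoy. The box is at (450,197), with its keeper on the far (+x world) side and its lid standing up on the robot side. Next I'll take wrist views from closer in.

```bash
cat > h.py <<'E'
from workcell import bot
import cv2,numpy as np
from scipy.spatial.transform import Rotation as Ro
def down(yaw,tilt=None):
    r=Ro.from_euler('z',yaw)*Ro.from_euler('x',np.pi)
    return r.as_rotvec()
def cam(n,f=None):
    c=bot.read_camera(n); c["R"]=np.array(c["R"]);c["t"]=np.array(c["t"])
    if f: np.savez(f"pics/{f}.npz",**c)
    return c
def load(f): 
    d=np.load(f"pics/{f}.npz"); return {k:d[k] for k in d.files}
def proj(c,X):
    p=np.asarray(X,float)@c["R"].T+c["t"]; s=p[...,:2]/p[...,2:]
    s=s*(1+c["k1"]*(s**2).sum(-1,keepdims=True))
    return s*[c["fx"],c["fy"]]+[c["cx"],c["cy"]]
def ray(c,uv):
    K=np.array([[c["fx"],0,c["cx"]],[0,c["fy"],c["cy"]],[0,0,1.]])
    d=(np.asarray(uv,float)-[c["cx"],c["cy"]])/[c["fx"],c["fy"]]; s=d.copy()
    for _ in range(20): s=d/(1+c["k1"]*(s**2).sum(-1,keepdims=True))
    w=np.concatenate([s,np.ones(s.shape[:-1]+(1,))],-1)@c["R"]
    return -c["R"].T@c["t"],w
def onz(c,uv,z):
    o,w=ray(c,uv); return (o+w*((z-o[2])/w[...,2:]))
def tri(cs,uvs):
    A=np.zeros((3,3));b=np.zeros(3)
    for c,uv in zip(cs,uvs):
        o,w=ray(c,uv);w=w/np.linalg.norm(w);P=np.eye(3)-np.outer(w,w);A+=P;b+=P@o
    return np.linalg.solve(A,b)
def ortho(c,z,x0,x1,y0,y1,s=0.001):
    "image: up=+x, left=+y; pixel (i,j)-> x=x1-i*s, y=y1-j*s"
    X,Y=np.meshgrid(np.arange(x1,x0,-s),np.arange(y1,y0,-s),indexing='ij')
    m=proj(c,np.stack([X,Y,np.full_like(X,z)],-1)).astype(np.float32)
    return cv2.remap(c["pixels"],m[...,0],m[...,1],cv2.INTER_LINEAR)
E
python3 - <<'E'
from h import *
for i,(p,yaw) in enumerate([([.50,.16,.42],0),([.50,.02,.42],0),([.52,-.2,.42],0)]):
    try: bot.goto(p,down(yaw))
    except bot.MotionError as e: print(e); continue
    c=cam("wrist",f"w{i}"); print(bot.current_clock(),np.round(-c["R"].T@c["t"],3),np.round(c["R"],2).tolist(),c["fx"],c["k1"],bot.current_joints())
c=cam("top","t1");c=cam("side","s1")
E
python3 - <<'E'
from h import *
a=cv2.hconcat([load("w0")["pixels"],load("w1")["pixels"]]);b=cv2.hconcat([load("w2")["pixels"],load("s1")["pixels"]])
cv2.imwrite("pics/m1.png",cv2.resize(cv2.vconcat([a,b]),(800,500),interpolation=cv2.INTER_AREA))
E
```

```text
3.075 [0.566 0.159 0.59 ] [[0.0, -1.0, -0.0], [-0.97, -0.0, 0.24], [-0.24, 0.0, -0.97]] 307.3528346183275 -0.0577950643498359 [ 7.81995866e-02 -1.76371410e-02  1.38496697e+00 -1.41675319e-04
  1.77475162e+00  1.64998344e+00]
3.7417 [0.566 0.019 0.59 ] [[0.0, -1.0, -0.0], [-0.97, -0.0, 0.24], [-0.24, 0.0, -0.97]] 307.3528346183275 -0.0577950643498359 [-2.00850812e-01 -8.31002591e-02  1.44726382e+00  6.80353778e-04
  1.77731591e+00  1.36956150e+00]
4.675 [ 0.587 -0.199  0.591] [[0.0, -1.0, -0.0], [-0.97, -0.0, 0.24], [-0.24, 0.0, -0.97]] 307.3528346183275 -0.0577950643498359 [-5.81117755e-01  6.68236861e-02  1.29752987e+00  6.41775074e-04
  1.77674259e+00  9.87326667e-01]
```

View pics/m1.png

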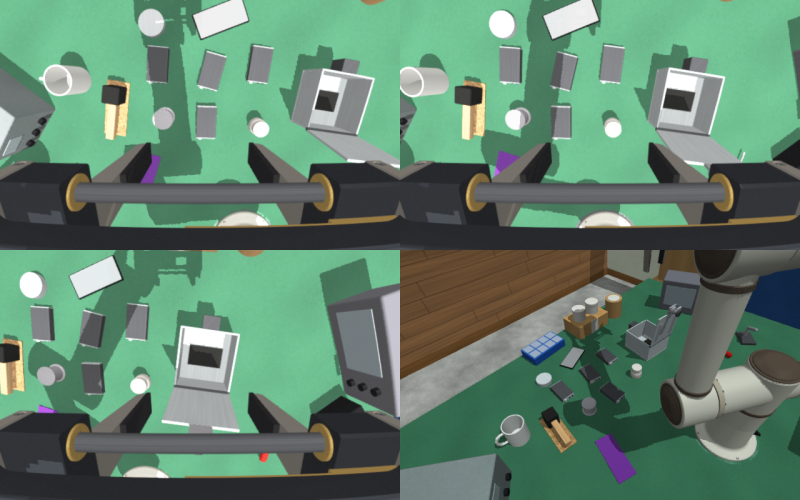

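The wrist montage shows the four amplifiers with bright end plates, the spool and jar between them, and the box with its pad. Next step is metric orthophotos with rectangle fits at the relevant heights.

```bash
python3 - <<'E'
from h import *
o=ortho(load("w0"),.02,.36,.66,-.07,.40)
b=ortho(load("w2"),.10,.40,.70,-.36,-.09)
im=np.zeros((600,760,3),np.uint8); im[:300,:470]=o[:300,:470]; im[:300,480:750]=b[:300,:270]
im[300:600,:470]=ortho(load("t1"),.02,.36,.66,-.07,.40)[:300,:470]; im[300:,480:750]=ortho(load("w2"),.013,.40,.70,-.36,-.09)[:300,:270]
cv2.imwrite("pics/o1.png",im)
E
```

```text
(no output)
```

View pics/o1.png

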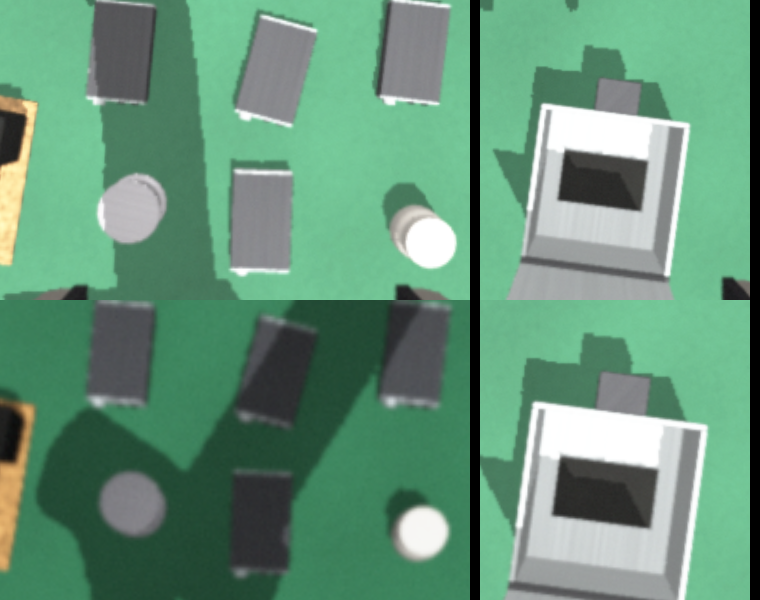

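Measured results (w0 and the top camera agree at z=20 mm, and the box rim and pad agree with each other):

| Item | x (m) | y (m) | Yaw or direction (rad) |
|---|---|---|---|
| A | .608 | .278 | −.08 |
| B | .590 | .124 | −.25 |
| C | .609 | −.015 | −.095 |
| D | .440 | .139 | −.025 |
| Box centre | .5075 | −.216 | −x axis at −.13 |

The hand body would foul the open lid with the amplifier centred. I'll build the pile 18 mm towards the front, then push it square.

```bash
cat >> h.py <<'E'
BC=np.array([.5075,-.216]); BA=-.13   # box centre; direction of box -x
fx_=np.array([np.cos(BA),np.sin(BA)]); fy_=np.array([np.sin(BA),-np.cos(BA)])  # box -x ; box +y dir
def boxp(x,y,z): p=BC-x*fx_+y*fy_; return [p[0],p[1],z]
AM=dict(A=(.608,.278,-.08),B=(.590,.124,-.25),C=(.609,-.015,-.095),D=(.440,.139,-.025))
OFF=-.018
def st(m): print(m,round(bot.current_clock(),1),"open",round(bot.current_opening()*92,1),"grip",round(bot.current_grip_force(),1),np.round(bot.current_ee_pos(),4),"F",np.round(bot.current_contact_force(),1))
def pick(k):
    x,y,a=AM[k]
    bot.set_gripper(.83,40); bot.goto([x,y,.13],down(a)); bot.line_to([x,y,.0035],max_speed=.2)
    bot.set_gripper(0,45); st("grip"+k); bot.line_to([x,y,.15],max_speed=.2); st("lift"+k)
    return bot.current_opening()*92>55
def place(n,dx=OFF):
    z=.013+.02*n+.0055
    bot.goto(boxp(dx,0,.22),down(BA+np.pi/2)); st("over")
    if bot.current_opening()*92<55: print("LOST");return False
    bot.line_to(boxp(dx,0,z+.02),max_speed=.25); bot.line_to(boxp(dx,0,z),max_speed=.05); st("down")
    bot.set_gripper(.72); st("rel"); bot.line_to(boxp(dx,0,.22),max_speed=.25); return True
E
python3 - <<'E'
from h import *
if pick("D"): place(0)
cam("top","t2"); bot.goto([.52,-.2,.42],down(0)); cam("wrist","w3")
E
python3 - <<'E'
from h import *
im=np.zeros((300,760,3),np.uint8); im[:300,480:750]=ortho(load("w3"),.033,.40,.70,-.36,-.09)[:300,:270]
im[:300,:470]=ortho(load("w3"),.02,.36,.66,-.07,.40)[:300,:470]
cv2.imwrite("pics/o2.png",im)
E
```

```text
gripD 8.0 open 60.0 grip 45.0 [0.441  0.139  0.0045] F [-0.8 -0.3  5.1]
liftD 8.9 open 59.7 grip 45.0 [0.4387 0.1389 0.1484] F [-1.2  0.5 -1.9]
over 10.8 open 60.0 grip 45.0 [ 0.5252 -0.2177  0.2194] F [-0.6 -0.7 -2.1]
down 12.2 open 59.1 grip 45.0 [ 0.5252 -0.2182  0.0182] F [ 0.4 -0.2 -2.5]
rel 12.5 open 66.3 grip 0.0 [ 0.5256 -0.2185  0.0189] F [-0.3  0.8 -0.1]
```

View pics/o2.png

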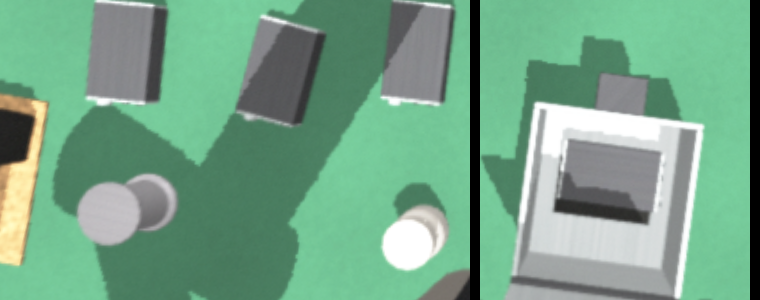

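The first amplifier lies flat and square at the planned offset: its ortho centre is (610,176), about (.524,−.220). On to the other three.

```bash
python3 - <<'E'
from h import *
for n,k in enumerate("CBA",1):
    if not pick(k) or not place(n): print("STOP");break
cam("top","t3");bot.goto([.52,-.2,.42],down(0)); cam("wrist","w4"); cam("side","s4")
E
python3 - <<'E'
from h import *
im=np.zeros((600,800,3),np.uint8); im[:300,480:750]=ortho(load("w4"),.093,.40,.70,-.36,-.09)[:300,:270]
im[:300,:470]=ortho(load("w4"),.02,.36,.66,-.07,.40)[:300,:470]
im[300:,:500]=cv2.resize(load("s4")["pixels"][70:190,310:510],(500,300));
im[300:600,510:780]=ortho(load("t3"),.093,.40,.70,-.36,-.09)[:300,:270]
cv2.imwrite("pics/o3.png",im)
E
```

```text
gripC 17.7 open 59.4 grip 44.9 [ 0.6098 -0.0152  0.0046] F [-1.3 -0.2  3.8]
liftC 18.6 open 59.9 grip 44.8 [ 0.6077 -0.0147  0.1481] F [-0.2 -0.5 -3. ]
over 20.3 open 59.9 grip 44.8 [ 0.5252 -0.2179  0.2194] F [ 0.5 -1.2 -1.8]
down 21.6 open 59.8 grip 44.8 [ 0.5252 -0.2182  0.0383] F [ 0.5 -0.7 -2. ]
rel 21.9 open 66.4 grip 0.0 [ 0.5256 -0.2185  0.0389] F [-0.1  0.3 -0.3]
gripB 26.3 open 59.8 grip 44.9 [0.5906 0.124  0.0041] F [-0.8  0.1  2.2]
liftB 27.2 open 60.1 grip 44.9 [0.5886 0.124  0.1481] F [-0.5 -0.3 -3. ]
over 29.2 open 59.7 grip 44.9 [ 0.5254 -0.2179  0.2196] F [-0.4 -1.1 -3. ]
down 30.5 open 59.6 grip 44.9 [ 0.5252 -0.2183  0.0583] F [ 0.4  0.5 -2.7]
rel 30.8 open 66.4 grip 0.0 [ 0.5258 -0.2186  0.0591] F [-0.4  0.9  0.3]
gripA 35.1 open 59.8 grip 45.0 [0.6085 0.2784 0.0042] F [-0.2  0.6  2.1]
liftA 36.0 open 60.0 grip 45.0 [0.6067 0.2776 0.1479] F [ 0.1 -0.2 -2.8]
over 38.1 open 59.3 grip 45.0 [ 0.5254 -0.2178  0.2197] F [-0.1  0.4 -2.9]
down 39.3 open 59.8 grip 45.0 [ 0.5252 -0.2183  0.0783] F [-0.   0.2 -2.1]
rel 39.6 open 66.3 grip 0.0 [ 0.5258 -0.2186  0.0791] F [-0.3 -0.2 -0.3]
```

View pics/o3.png

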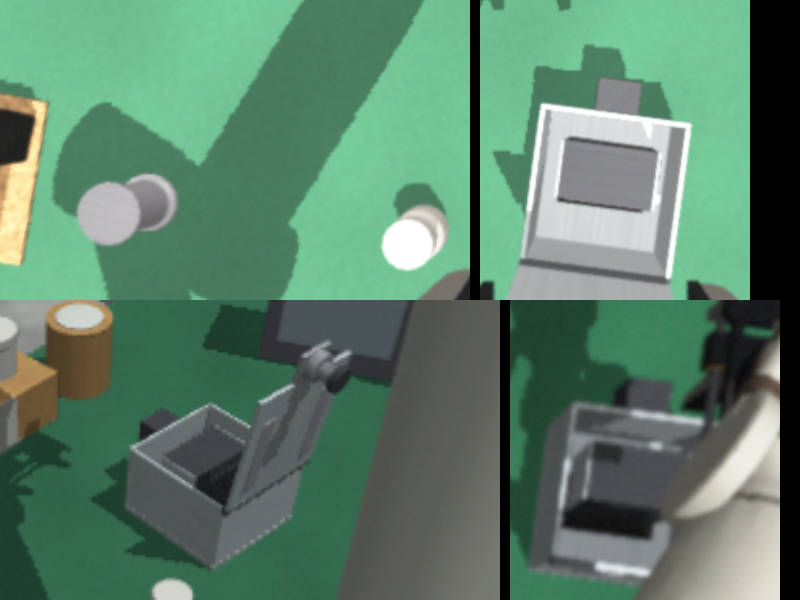

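All four are piled neatly at the offset. Now I'll push the pile in with two spread fingers from the front side.

```bash
python3 - <<'E'
from h import *
bot.set_gripper(.54); bot.goto(boxp(-.063,0,.22),down(BA)); bot.line_to(boxp(-.063,0,.12),max_speed=.25)
bot.line_to(boxp(-.063,0,.022),max_speed=.1); st("in")
bot.line_to(boxp(-.041,0,.022),max_speed=.03); st("pushed"); bot.hold(.2)
bot.line_to(boxp(-.060,0,.022),max_speed=.1); bot.line_to(boxp(-.060,0,.22),max_speed=.25)
bot.goto([.52,-.2,.42],down(0)); cam("wrist","w5")
bot.goto([.50,.22,.42],down(0)); cam("wrist","w6"); cam("top","t6"); cam("side","s6"); print(bot.current_clock())
E
python3 - <<'E'
from h import *
im=np.zeros((600,800,3),np.uint8); im[:300,480:750]=ortho(load("w5"),.093,.40,.70,-.36,-.09)[:300,:270]
im[:300,:470]=ortho(load("w6"),.06,.40,.70,.15,.62)[:300,:470]
im[300:,:500]=cv2.resize(load("s6")["pixels"][60:210,310:560],(500,300));
im[300:600,510:780]=ortho(load("t6"),.093,.40,.70,-.36,-.09)[:300,:270]
cv2.imwrite("pics/o4.png",im)
E
```

```text
in 44.7 open 49.7 grip 0.0 [ 0.5706 -0.2246  0.0229] F [ 0.4  0.  -0.3]
pushed 45.6 open 50.0 grip 2.5 [ 0.5495 -0.2219  0.0229] F [ 4.6 -0.6 -0.9]
49.6667
```

View pics/o4.png

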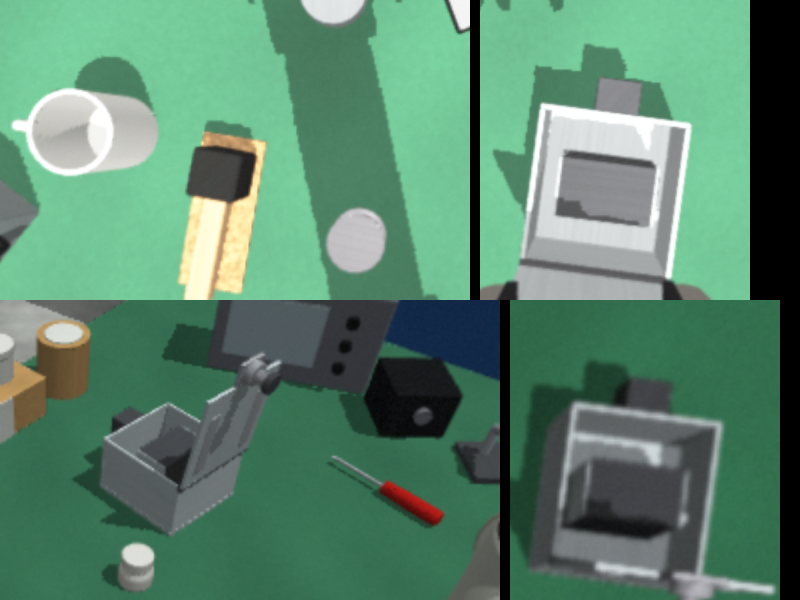

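The pile is square and near the pad centre, about (.511,−.217), within 4 mm. Next I'll shut the lid by sweeping it over with closed fingers, 62 mm to the side of the pin.

```bash
python3 - <<'E'
from h import *
Y=.062; R=down(BA+np.pi/2)
def corner(ph,rho=.12):
    return boxp(.080-rho*np.cos(ph)+.006*np.sin(ph)+.018,Y,.100+rho*np.sin(ph)+.006*np.cos(ph))
bot.set_gripper(0,20); bot.goto(boxp(.175,Y,.40),R); bot.line_to(boxp(.175,Y,.22),max_speed=.25); st("behind")
for ph in np.linspace(1.5,0,11):
    bot.line_to(corner(ph),max_speed=.12); print(round(ph,2),np.round(bot.current_contact_force(),1))
p=np.array(corner(0))
for dz in (.001,.002,.003):
    if abs(bot.current_contact_force()[2])>15: break
    bot.line_to(p-[0,0,dz],max_speed=.02); st("press")
bot.hold(.3); bot.line_to(boxp(-.022,Y,.3),max_speed=.25)
bot.goto([.50,.05,.40],down(0)); cam("wrist","w7"); cam("side","s7"); cam("top","t7")
E
python3 - <<'E'
from h import *
im=np.zeros((600,800,3),np.uint8); im[:300,510:780]=ortho(load("t7"),.106,.40,.70,-.36,-.09)[:300,:270]
im[:300,:500]=cv2.resize(load("s7")["pixels"][60:210,310:560],(500,300))
im[300:,:470]=ortho(load("w7"),.06,.40,.70,.15,.62)[:300,:470]
cv2.imwrite("pics/o5.png",im)
E
```

```text
behind 53.6 open 0.6 grip 0.0 [ 0.3265 -0.2554  0.2214] F [ 0.4 -0.5  0.4]
1.5 [-0.  -0.   0.1]
1.35 [-0.8 -0.3  0.7]
1.2 [ 0.7 -0.1 -0.8]
1.05 [ 0.9  0.7 -0.6]
0.9 [ 0.4 -0.1  0. ]
0.75 [-0.   0.4 -0. ]
0.6 [-0.4  0.6 -0.1]
0.45 [0.6 0.7 0.1]
0.3 [-0.7  0.3 -0.1]
0.15 [-0.5 -0.1 -0.4]
0.0 [0.2 0.2 1.4]
press 57.6 open 0.8 grip 3.2 [ 0.5215 -0.2806  0.1064] F [-2.7  2.   5.7]
press 57.9 open 0.5 grip 5.9 [ 0.5215 -0.2806  0.1063] F [-4.1  2.8 12.2]
press 58.1 open 0.2 grip 8.5 [ 0.5215 -0.2806  0.1062] F [-6.3  3.8 15.8]
```

View pics/o5.png

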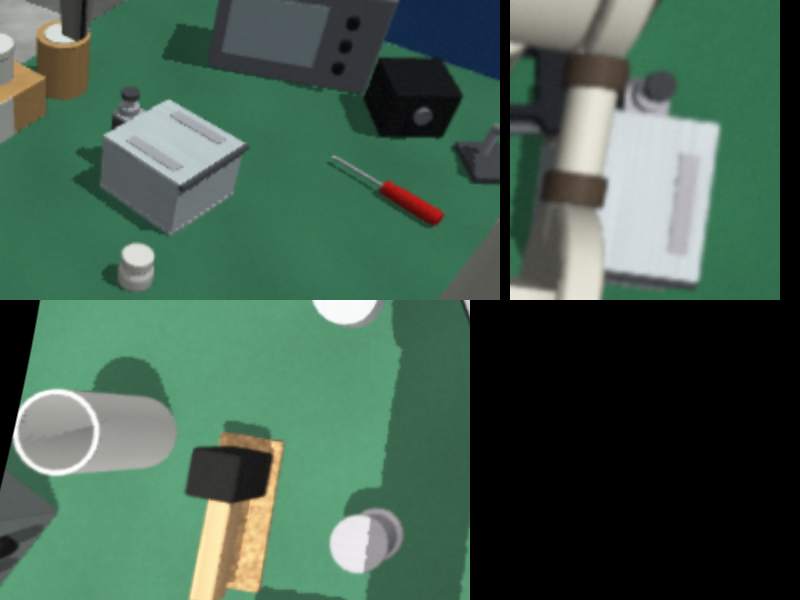

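The lid is shut, resisting at z=106, and the pin stands up over the keeper. Candidates for the rest are the cork-textured pad under the mallet (top view 214,215) and the purple pad (237,299). The cork one fits the description. I'll confirm with a close crop while measuring the mallet and pin.

```bash
python3 - <<'E'
from h import *
bot.set_gripper(.6); bot.goto([.44,.38,.30],down(0)); cam("wrist","w8"); bot.goto([.42,.44,.30],down(0)); cam("wrist","w9")
cam("top","t9");cam("side","s9"); print(bot.current_clock())
E
python3 - <<'E'
from h import *
im=np.zeros((600,800,3),np.uint8)
im[:290,:240]=ortho(load("w8"),.064,.37,.66,.30,.54)[:290,:240]
im[:290,250:490]=ortho(load("w9"),.046,.37,.66,.30,.54)[:290,:240]
im[300:590,:240]=ortho(load("w8"),.004,.37,.66,.30,.54)[:290,:240]
im[300:590,250:490]=ortho(load("w9"),.004,.37,.66,.30,.54)[:290,:240]
def crop(n,X,w):
    c=load(n);u,v=proj(c,X).astype(int);u-=w//2;v-=w//2;print(n,u,v,300/w);return cv2.resize(c["pixels"][v:v+w,u:u+w],(300,300),interpolation=cv2.INTER_CUBIC)
P=[.605,-.229,.144]
im[:300,500:]=crop("t9",P,50);im[300:,500:]=crop("s9",P,50)
cv2.imwrite("pics/o6.png",im)
E
```

```text
64.05
t9 435 131 6.0
s9 350 79 6.0
```

View pics/o6.png

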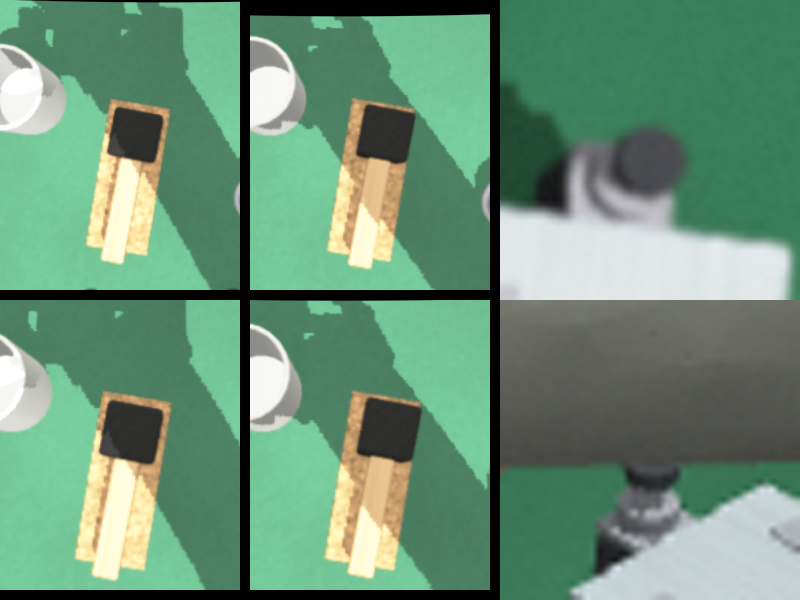

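The crop confirms the cork texture. Rest centre is (.4785,.417), yaw −.168, so rest_head is about (.523,.409). The mallet head centre is about (.525,.407) with yaw about −.155, still on the pad. The pin head is at top-camera pixel (460,158). I'll check that against the prediction, then take the mallet and look at it above the pin.

```bash
python3 - <<'E'
from h import *
c=load("t9"); print("pin",onz(c,np.array([459.7,157.7]),.144),boxp(-.098,0,.144))
my=-.155; d=np.array([np.cos(my),np.sin(my)]); H=np.array([.525,.4085]); G=H-.041*d
bot.goto([*G,.15],down(my)); bot.line_to([*G,.0145],max_speed=.15)
bot.set_gripper(0,60); st("grip"); bot.line_to([*G,.10],max_speed=.15); bot.line_to([*G,.24],max_speed=.25); st("lift")
P=np.array(boxp(-.098,0,0)[:2])
G2=P-.034*fx_     # head centre 7 mm beyond the pin
bot.goto([*G2,.24],down(BA)); bot.line_to([*G2,.205],max_speed=.2); st("over"); cam("wrist","w10"); cam("side","s10"); cam("top","t10")
E
python3 - <<'E'
from h import *
im=np.zeros((400,800,3),np.uint8)
im[:,:400]=cv2.resize(load("w10")["pixels"][:,:][40:340,170:470],(400,400))
im[:,400:]=cv2.resize(load("s10")["pixels"][20:160,300:440],(400,400))
cv2.imwrite("pics/o7.png",im)
E
```

```text
pin [ 0.6028207  -0.22684523  0.144     ] [np.float64(0.6046730655840492), np.float64(-0.22870414597673008), 0.144]
grip 66.4 open 23.9 grip 59.5 [0.4846 0.4147 0.0148] F [-0.5 -1.3  1.8]
lift 67.8 open 23.5 grip 59.5 [0.4834 0.4142 0.2373] F [-0.   0.3 -4.3]
over 70.4 open 23.5 grip 59.5 [ 0.5703 -0.2232  0.2038] F [ 0.3 -0.4 -3.9]
```

View pics/o7.png

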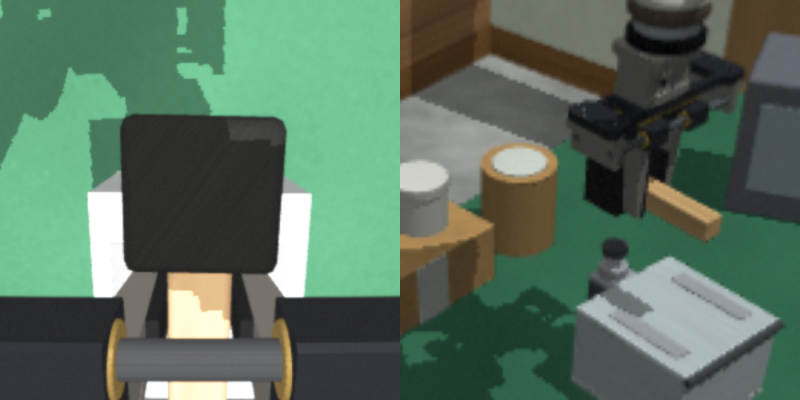

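The mallet is held level and square, with its head over the pin. Striking now.

```bash
python3 - <<'E'
from h import *
p=bot.current_ee_pos(); x,y=boxp(-.098,0,0)[:2]-.034*fx_
for zt in (.137,.135,.134):
    bot.line_to([x,y,zt],max_speed=.35); st("hit"); bot.line_to([x,y,.19],max_speed=.3)
st("up"); bot.line_to([x,y,.24],max_speed=.2); cam("wrist","w11"); cam("side","s11")
E
python3 - <<'E'
from h import *
im=np.zeros((400,800,3),np.uint8)
im[:,:400]=cv2.resize(load("w11")["pixels"][:,:][40:340,170:470],(400,400))
im[:,400:]=cv2.resize(load("s11")["pixels"][20:160,300:440],(400,400))
cv2.imwrite("pics/o8.png",im)
E
```

```text
hit 70.9 open 23.7 grip 60.0 [ 0.5715 -0.2248  0.1379] F [-0.3  0.5 -2.4]
hit 71.5 open 23.9 grip 61.0 [ 0.5696 -0.2233  0.1329] F [-0.4  0.4 -3.9]
hit 72.2 open 23.6 grip 63.5 [ 0.5692 -0.2234  0.1313] F [-0.5 -0.1 -3. ]
up 72.5 open 23.4 grip 63.5 [ 0.5713 -0.2244  0.1908] F [ 0.1 -0.2 -4. ]
```

View pics/o8.png

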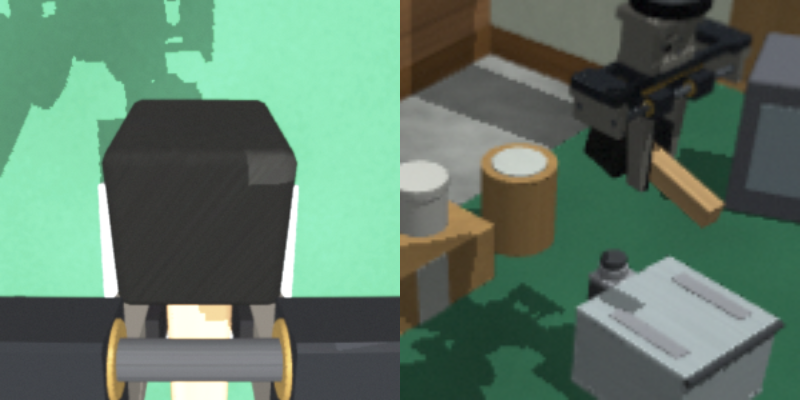

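The blows drove the pin down and the head tilted up in the grip. I'll estimate that tilt from the image, which tells me how far the pin went.

```bash
python3 - <<'E'
from h import *
from scipy.optimize import least_squares
p=np.array(bot.current_ee_pos()); T=Ro.from_rotvec(bot.current_tool_rot()).as_matrix(); print(p)
def model(q,pts):  # q: tilt, a, h(axis height offset), lateral
    th,a,h,l=q; m=np.array(pts)+[a,l,0]; c,s=np.cos(th),np.sin(th)
    m=np.stack([c*m[:,0]-s*m[:,2],m[:,1],s*m[:,0]+c*m[:,2]],1)   # head rises for th>0
    f=m[:,:1]*fx_r+m[:,1:2]*lr+m[:,2:]*up
    return p-.019*T[:,2]+up*0+h*up+f
up=-T[:,2]; fx_r=T[:,0]; lr=np.cross(up,fx_r)
def fit(n,pts,obs,pz):
    global p; c=load(n); p=np.array(pz); obs=170*np.array([1,0])+np.array([0,40])+.75*np.array(obs,float)
    r=least_squares(lambda q:np.r_[(proj(c,model(q,pts))-obs).ravel(),(q[2])/.002],[.1,.041,0,0]); print(n,np.round(r.x,4),"res",np.round(np.sqrt(2*r.cost/len(pts)),2))
    b=[[-.025,0,-.03],[.025,0,-.03]]; m=model(r.x,b); print("bottom edge near/far rel TCP", np.round((m-p)@fx_r,4),np.round((m-p)@up,4))
e=.025;q0=p.copy()
fit("w10",[[e,e,.03],[e,-e,.03],[-e,-e,.03],[-e,e,.03]],[(121,115),(286,119),(279,272),(127,270)],[.5703,-.2232,.2038])
fit("w11",[[e,e,.03],[e,-e,.03],[-e,-e,.03],[-e,e,.03],[e,e,-.03],[e,-e,-.03]],[(104,158),(296,155),(280,302),(118,302),(135,101),(262,101)],q0)
E
```

```text
[ 0.56960546 -0.22343422  0.23672952]
w10 [-0.0398  0.0402 -0.004  -0.0021] res 1.71
bottom edge near/far rel TCP [0.014 0.064] [-0.0156 -0.0176]
w11 [ 0.2709  0.0425 -0.0008 -0.0013] res 1.7
bottom edge near/far rel TCP [0.0249 0.0731] [-0.006   0.0073]
```

The fitted tilt is about .27 rad, which puts the near head edge at roughly pin-home height on the last blow. As insurance I'll tilt the tool to level the face and give two more brisk blows, then check.

```bash
cat >> h.py <<'E'
def downt(yaw,th): # tool x dips by th
    return (Ro.from_euler('z',yaw)*Ro.from_euler('y',th)*Ro.from_euler('x',np.pi)).as_rotvec()
E
python3 - <<'E'
from h import *
R=downt(BA,.27); print(Ro.from_rotvec(R).as_matrix()[:,0])
x,y=boxp(-.098,0,0)[:2]-.039*fx_
bot.goto([x,y,.22],R); bot.line_to([x,y,.19],max_speed=.2)
for zt in (.1395,.1385):
    bot.line_to([x,y,zt],max_speed=.35); st("hit"); bot.line_to([x,y,.19],max_speed=.3)
bot.line_to([x,y,.24],max_speed=.2); cam("wrist","w12"); cam("side","s12"); st("up")
E
python3 - <<'E'
from h import *
im=np.zeros((400,800,3),np.uint8)
im[:,:400]=cv2.resize(load("w12")["pixels"][:,:][40:340,170:470],(400,400))
im[:,400:]=cv2.resize(load("s12")["pixels"][90:160,340:410],(400,400),interpolation=cv2.INTER_CUBIC)
cv2.imwrite("pics/o9.png",im)
E
```

```text
[ 0.9556385  -0.12493761 -0.26673144]
hit 74.0 open 23.7 grip 63.5 [ 0.5657 -0.2237  0.1404] F [ 0.1  0.  -2.6]
hit 74.6 open 23.6 grip 65.1 [ 0.5651 -0.2233  0.1375] F [-0.8 -0.  -3.3]
up 75.4 open 23.9 grip 65.1 [ 0.5649 -0.223   0.2371] F [-0.4 -0.5 -4. ]
```

View pics/o9.png

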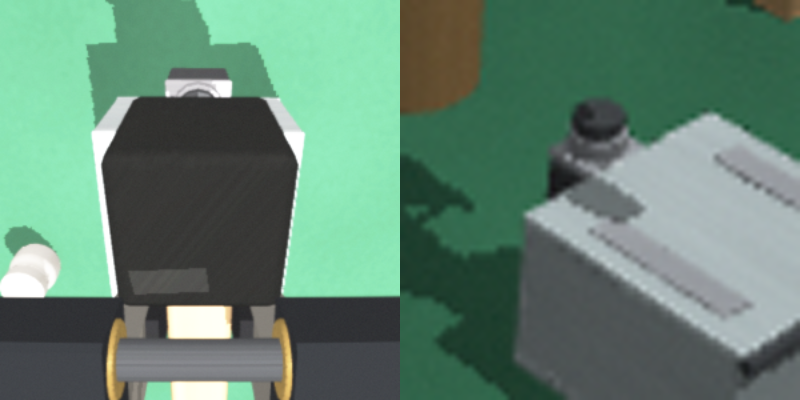

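The pin head now sits directly on its collar with no neck visible (head at about (599,112) in the crop), and the mallet's tilt is unchanged. Putting the mallet back.

```bash
python3 - <<'E'
from h import *
ry=-.168; d=np.array([np.cos(ry),np.sin(ry)]); R=downt(ry,.28)
x,y=np.array([.523,.4093])-.047*d
bot.goto([x,y,.22],R); st("over"); f0=bot.current_contact_force()[2]
bot.line_to([x,y,.05],max_speed=.25); bot.line_to([x,y,.022],max_speed=.1)
for z in np.arange(.020,.0125,-.001):
    bot.line_to([x,y,z],max_speed=.05); f=bot.current_contact_force()[2]
    if f-f0>6: break
st("touch"); bot.set_gripper(.55,20); st("rel"); bot.hold(.3)
bot.line_to([x,y,.15],max_speed=.15)
bot.goto([.42,.40,.32],down(0)); cam("wrist","w13"); print(bot.current_clock())
bot.goto([.50,-.22,.30],down(BA)); cam("wrist","w14"); bot.goto([.44,-.22,.25],down(BA)); cam("wrist","w15"); cam("top","t15"); cam("side","s15")
E
python3 - <<'E'
from h import *
im=np.zeros((590,800,3),np.uint8)
im[:290,:240]=ortho(load("w13"),.064,.37,.66,.30,.54)[:290,:240]
im[300:590,:240]=ortho(load("w13"),.004,.37,.66,.30,.54)[:290,:240]
def crop(n,X,w,s):
    c=load(n);u,v=proj(c,X).astype(int);u=max(0,u-w//2);v=max(0,v-w//2);print(n,u,v,s/w,[np.round(proj(c,[X[0],X[1],z]),2) for z in(.129,.1315,.144)])
    return cv2.resize(c["pixels"][v:v+w,u:u+w],(s,s),interpolation=cv2.INTER_CUBIC)
P=boxp(-.098,0,.129)
im[:290,250:540]=crop("w14",P,72,290);im[300:,250:540]=crop("w15",P,72,290);im[:250,550:]=crop("s15",P,50,250);im[300:550,550:]=crop("t15",P,50,250)
cv2.imwrite("pics/o10.png",im)
E
```

```text
over 77.7 open 23.1 grip 65.1 [0.4774 0.4163 0.22  ] F [ 0.4  1.2 -4.2]
touch 81.0 open 23.9 grip 65.1 [0.4766 0.4171 0.0129] F [-0.7  0.1 -4.1]
rel 81.6 open 50.9 grip 0.0 [0.4767 0.4172 0.0131] F [ 0.4 -0.8  0. ]
83.7417
w14 278 54 4.027777777777778 [array([314.85,  90.11]), array([314.81,  89.83]), array([314.62,  88.37])]
w15 268 0 4.027777777777778 [array([304.48,  11.19]), array([304.34,  10.14]), array([303.6 ,   4.56])]
s15 350 83 5.0 [array([375.32, 108.99]), array([375.39, 108.33]), array([375.73, 104.99])]
t15 433 133 5.0 [array([458.34, 158.61]), array([458.67, 158.35]), array([460.39, 156.98])]
```

View pics/o10.png

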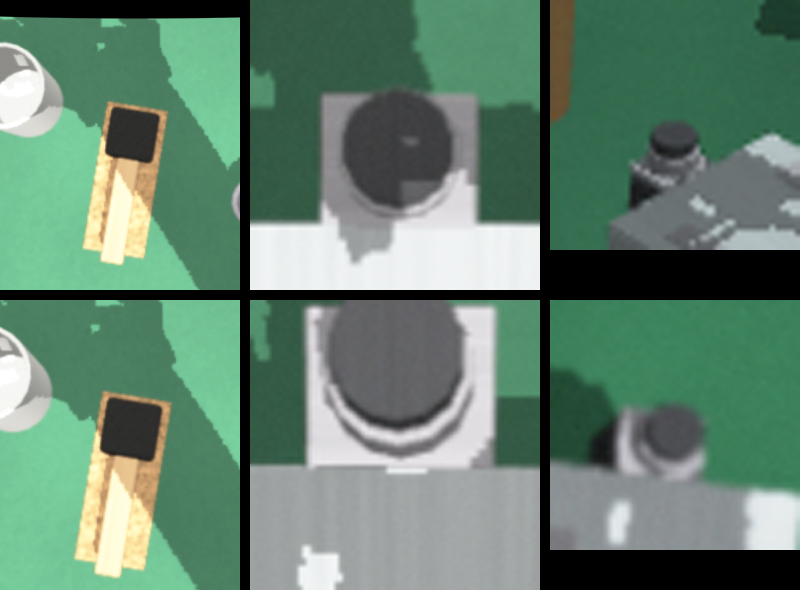

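The mallet stands squarely on the cork, head at about (.525,.408). For a firmer check on the pin, I'll compare the head and collar edges with the model in the close view w15.

```bash
python3 - <<'E'
from h import *
x,y=boxp(-.098,0,0)[:2]; t=np.linspace(0,2*np.pi,721)
for n in("w15","w14"):
    c=load(n)
    def circ(r,z): return proj(c,np.stack([x+r*np.cos(t),y+r*np.sin(t),0*t+z],-1))
    u0=int(round(circ(.015,.129)[:,0].mean()))
    g=cv2.cvtColor(c["pixels"],cv2.COLOR_BGR2GRAY).astype(int)
    v=int(circ(.015,.129)[:,1].max()); a=max(0,v-8)
    print(n,"profile v from",a,g[a:a+22,u0-3:u0+4].mean(1).round().astype(int).tolist(), "tab edge pred", proj(c,[*boxp(-.08,0,.106)]).round(1))
    for h in (.129,.1315,.134):
        T=circ(.015,h);B=circ(.015,h-.010); print(h,"top low",T[:,1].max().round(1),"bot low",B[:,1].max().round(1),"w",np.ptp(T[:,0]).round(2))
    print("collar top low",circ(.017,.119)[:,1].max().round(1))
    vm=int(T[:,1].mean()); print("row",vm,g[vm,u0-24:u0+25].tolist(),u0-24)
E
```

```text
w15 profile v from 21 [99, 98, 99, 99, 99, 99, 98, 93, 77, 54, 72, 152, 210, 219, 178, 125, 110, 135, 206, 224, 206, 226] tab edge pred [305.8  40.5]
0.129 top low 29.7 bot low 33.0 w 34.73
0.1315 top low 28.8 bot low 32.2 w 35.05
0.134 top low 27.9 bot low 31.4 w 35.38
collar top low 35.4
row 8 [80, 116, 183, 217, 189, 148, 140, 117, 98, 100, 98, 99, 100, 101, 101, 99, 98, 100, 97, 99, 100, 100, 98, 96, 99, 100, 99, 100, 99, 101, 100, 100, 98, 101, 100, 100, 100, 101, 100, 101, 121, 157, 197, 221, 223, 223, 223, 222, 185] 280
w14 profile v from 96 [61, 61, 65, 78, 80, 79, 78, 76, 78, 117, 154, 144, 180, 206, 213, 223, 224, 225, 229, 234, 238, 240] tab edge pred [315.2 108.9]
0.129 top low 104.8 bot low 105.4 w 28.37
0.1315 top low 104.6 bot low 105.3 w 28.59
0.134 top low 104.4 bot low 105.1 w 28.8
collar top low 107.3
row 89 [76, 75, 76, 75, 92, 134, 139, 141, 137, 122, 80, 61, 61, 63, 63, 65, 66, 64, 63, 63, 65, 62, 61, 61, 67, 83, 96, 96, 85, 65, 62, 64, 65, 65, 63, 63, 67, 106, 132, 132, 138, 139, 133, 109, 80, 79, 76, 76, 76] 291
```

The edges suggest the pin may be 2–4 mm short of home, and the long lever let the mallet slip in the grip. I'll take it again closer to the head and strike faster, with a shorter lever.

```bash
python3 - <<'E'
from h import *
my=-.155; d=np.array([np.cos(my),np.sin(my)]); H=np.array([.525,.4085]); G=H-.037*d
bot.set_gripper(.6,60); bot.goto([*G,.15],down(my)); bot.line_to([*G,.0145],max_speed=.15)
bot.set_gripper(0,60); st("grip"); bot.line_to([*G,.10],max_speed=.15); bot.line_to([*G,.24],max_speed=.25); st("lift")
x,y=np.array(boxp(-.098,0,0)[:2])-.023*fx_
bot.goto([x,y,.24],down(BA)); st("over")
for zt in (.137,.136,.135):
    bot.line_to([x,y,.21],max_speed=.3); bot.line_to([x,y,zt],max_speed=.5); st("hit")
bot.line_to([x,y,.24],max_speed=.3); cam("wrist","w16"); st("up")
bot.goto([.44,-.22,.25],down(BA)); cam("wrist","w17")   # (only if visible beside the mallet)
c=load("w16"); cv2.imwrite("pics/o11.png",cv2.resize(c["pixels"][40:340,170:470],(400,400)))
E
```

```text
grip 90.8 open 23.3 grip 60.0 [0.4886 0.4144 0.0148] F [-1.7 -0.5  1.7]
lift 92.2 open 23.2 grip 60.0 [0.4874 0.4136 0.2372] F [-1.3  0.5 -4.4]
over 94.5 open 23.4 grip 60.0 [ 0.5822 -0.2248  0.24  ] F [-0.   0.4 -4.2]
hit 95.1 open 23.8 grip 61.3 [ 0.5824 -0.226   0.1378] F [ 0.2  0.6 -3.7]
hit 95.8 open 23.5 grip 64.5 [ 0.5803 -0.225   0.1333] F [ 1.4  0.1 -4.2]
hit 96.5 open 23.7 grip 65.1 [ 0.5795 -0.2246  0.1308] F [ 0.5  0.4 -3.3]
up 97.0 open 23.6 grip 65.0 [ 0.5805 -0.2247  0.2369] F [-0.9  0.  -4.6]
```

View pics/o11.png

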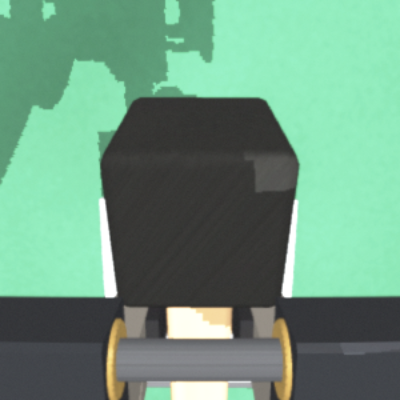

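That's my last picture, and it shows the mallet tilted up about .28 rad in the grip again. From here on I'll use numbers only, starting with the w17 and w15 pin profiles.

```bash
python3 - <<'E'
from h import *
x,y=boxp(-.098,0,0)[:2]
for n in("w15","w17"):
    c=load(n); u,v=proj(c,[x,y,.129]); u=int(round(u)); g=cv2.cvtColor(c["pixels"],cv2.COLOR_BGR2GRAY).astype(int)
    print(n,u,v.round(2),np.round(-c["R"].T@c["t"],4), g[21:43,u-3:u+4].mean(1).round().astype(int).tolist())
    print("tab/keeper edges row 20:",g[20,u-30:u+31].tolist())
E
```

```text
w15 304 11.19 [ 0.5054 -0.2291  0.4201] [99, 98, 99, 99, 99, 99, 98, 93, 77, 54, 72, 152, 210, 219, 178, 125, 110, 135, 206, 224, 206, 226]
tab/keeper edges row 20: [77, 75, 78, 77, 76, 78, 80, 101, 175, 215, 220, 216, 191, 157, 122, 92, 89, 97, 102, 102, 100, 100, 100, 99, 99, 100, 102, 99, 98, 96, 99, 99, 97, 100, 99, 101, 101, 99, 99, 99, 98, 100, 99, 95, 82, 88, 158, 212, 208, 206, 221, 223, 223, 220, 178, 132, 122, 122, 120, 123, 121]
w17 304 9.35 [ 0.5051 -0.2293  0.4185] [154, 155, 155, 154, 154, 150, 132, 90, 96, 182, 250, 255, 252, 220, 171, 183, 242, 254, 249, 248, 241, 237]
tab/keeper edges row 20: [119, 120, 122, 122, 121, 121, 127, 182, 250, 254, 255, 254, 246, 249, 253, 223, 147, 145, 155, 157, 158, 155, 155, 155, 154, 155, 158, 154, 152, 153, 158, 154, 154, 155, 156, 158, 159, 156, 154, 155, 157, 154, 155, 137, 123, 225, 254, 254, 247, 250, 255, 255, 255, 255, 249, 206, 190, 189, 188, 189, 188]
```

```bash
python3 - <<'E'
from h import *
ry=-.168; d=np.array([np.cos(ry),np.sin(ry)]); R=downt(ry,.28)
x,y=np.array([.523,.4093])-.043*d
bot.goto([x,y,.22],R); st("over"); f0=bot.current_contact_force()[2]
bot.line_to([x,y,.05],max_speed=.25); bot.line_to([x,y,.020],max_speed=.1)
for z in np.arange(.018,.0105,-.001):
    bot.line_to([x,y,z],max_speed=.05); f=bot.current_contact_force()[2]
    if f-f0>6: break
st("touch"); bot.set_gripper(.55,20); st("rel"); bot.hold(.3)
bot.line_to([x,y,.15],max_speed=.15)
bot.goto([.42,.40,.32],down(0)); cam("wrist","w18")
bot.goto([.44,-.22,.25],down(BA)); cam("wrist","w19")
for th in (-.5,-.35):
    try: bot.goto([.44,-.207,.17],downt(BA,th)); cam("wrist","w20"); print("th",th); break
    except bot.MotionError as e: print(e)
cam("side","s20"); cam("top","t20"); print(bot.current_clock())
E
cat > m.py <<'E'
from h import *
import sys
x,y=boxp(-.098,0,0)[:2]; t=np.linspace(0,2*np.pi,721)
for n in sys.argv[1:]:
    c=load(n); g=cv2.cvtColor(c["pixels"],cv2.COLOR_BGR2GRAY).astype(int)
    circ=lambda r,z: proj(c,np.stack([x+r*np.cos(t),y+r*np.sin(t),0*t+z],-1))
    u=int(round(circ(.015,.129)[:,0].mean())); a=int(circ(.015,.129)[:,1].max())-8
    print(n,"v from",a,g[a:a+26,u-3:u+4].mean(1).round().astype(int).tolist())
    for h in(.129,.1315,.134): print(h,"top-high",circ(.015,h)[:,1].min().round(1),"top-low",circ(.015,h)[:,1].max().round(1),"bot-low",circ(.015,h-.01)[:,1].max().round(1))
    print("collar top",circ(.017,.119)[:,1].max().round(1),"lid edge",proj(c,boxp(-.08,0,.106))[1].round(1))
E
python3 m.py w15 w19 w20
python3 - <<'E'
from h import *   # mallet check, numeric
c=load("w18")
for z,nm in((.064,"head"),(.046,"handle")):
    o=ortho(c,z,.37,.66,.30,.54); hsv=cv2.cvtColor(o,cv2.COLOR_BGR2HSV)
    if nm=="head": m=(o.max(2)<70).astype(np.uint8)
    else: m=((hsv[...,0]>8)&(hsv[...,0]<26)&(o[...,2]>190)&(hsv[...,1]<120)).astype(np.uint8)
    m=cv2.morphologyEx(m,cv2.MORPH_OPEN,np.ones((9,9)))
    for q in cv2.findContours(m,0,2)[0]:
        (j,i),wh,a=cv2.minAreaRect(q)
        if wh[0]*wh[1]>800: print(nm,"x",round(.66-i*.001,4),"y",round(.54-j*.001,4),np.round(wh),round(a,1))
E
```

```text
over 100.0 open 23.7 grip 65.0 [0.4814 0.4156 0.2203] F [ 0.6 -0.7 -4.1]
touch 103.2 open 23.9 grip 65.0 [0.4806 0.4164 0.0109] F [ 0.5 -0.4 -4.5]
rel 103.8 open 50.6 grip 0.0 [0.4808 0.4165 0.0112] F [ 0.3 -0.5 -0.1]
th -0.5
109.0
w15 v from 21 [99, 98, 99, 99, 99, 99, 98, 93, 77, 54, 72, 152, 210, 219, 178, 125, 110, 135, 206, 224, 206, 226, 175, 163, 163, 163]
0.129 top-high -7.5 top-low 29.7 bot-low 33.0
0.1315 top-high -8.7 top-low 28.8 bot-low 32.2
0.134 top-high -10.0 top-low 27.9 bot-low 31.4
collar top 35.4 lid edge 40.5
w19 v from 22 [98, 98, 98, 99, 98, 99, 99, 93, 76, 54, 73, 153, 210, 219, 177, 124, 110, 135, 201, 157, 142, 161, 163, 163, 163, 163]
0.129 top-high -6.4 top-low 30.7 bot-low 34.0
0.1315 top-high -7.6 top-low 29.8 bot-low 33.2
0.134 top-high -8.9 top-low 28.9 bot-low 32.4
collar top 36.4 lid edge 41.4
w20 v from 65 [95, 95, 96, 96, 95, 95, 95, 91, 74, 55, 51, 51, 51, 60, 116, 185, 212, 203, 156, 120, 115, 114, 115, 113, 116, 143]
0.129 top-high 45.0 top-low 73.3 bot-low 80.6
0.1315 top-high 42.9 top-low 71.3 bot-low 78.8
0.134 top-high 40.8 top-low 69.4 bot-low 77.0
collar top 82.5 lid edge 92.2
head x 0.5294 y 0.4077 [47. 49.] 9.5
head x 0.6515 y 0.42 [ 17. 240.] 90.0
handle x 0.4581 y 0.4406 [21. 50.] 9.0
handle x 0.4852 y 0.4079 [50. 28.] 58.0
```

w19 matches w15 exactly despite the extra hard blows. In w20 the head's top edge is at row 73.0, against 73.3 predicted for home, so the pin is home. The mallet head stands 6 mm from its point. Handing in.

```bash
python3 - <<'E'
from h import *
bot.goto([.45,-.1,.35],down(0)); st("end"); print(bot.job_done())
E
```

```text
end 109.9 open 50.6 grip 0.0 [ 0.4501 -0.1     0.3489] F [ 0.5 -0.1 -0.7]
the job is handed in; nothing more can be done
None
```

I handed the job in at about 110 s, with four amplifiers piled in the box, the lid shut, the lock pin measured home and the mallet standing on its cork pad about 6 mm from its point; no verdict came back.

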